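# Stand a toppled parts bin back in its row

## Robot

A 6-joint arm with a two-finger parallel gripper is mounted at the origin on the work surface. World frame = base frame: x ahead of the robot, y to its left, z up, the work surface at z = 0. Lengths are in m, angles in rad, forces in N, time in s.
With the tool pointing down it reaches from about 0.275 to 0.825 m from the base axis. Payload 4.9 kg.
Tool frame: the origin (TCP) lies on the centre line of the jaws, within the pads' length; the fingertips stand 17 mm ahead of it and the grasp point (between the pads) lies 2 mm behind it; z points along the fingers, y is the line along which they close (so a half turn about z gives the same grasp; the last joint's range is limited). The gripper opens to 85 mm and grips with 20 to 120 N. Pads are 22 mm wide; open, the fingers measure 114 mm over their backs; the gripper's body (76 mm by 85 mm) begins 54 mm behind the grasp point. The pads swing forward as they close: fully open they stand 13 mm farther back than shut.
Start: joints at [-1.484, 0.326, -0.193, 1.052, 0, 1.437], TCP at [0.12, -0.537, 0.226] pointing down, gripper open.
Joint ranges: [-2.65, 2.65], [-0.97, 1.79], [-1.3, 1.35], [-1.93, 2.1], [-1.47, 1.37], [-3.14, 3.14]. Speed limits (rad/s): [2.57, 2.57, 3.14, 3.14, 3.14, 3.14].

## Interface

Orientations are given as a unit quaternion [w, x, y, z].
In Python, from workcell import * gives the robot as it stands.
- The arm moves only by the shell command python3 -m crank 'ROWS' [FORCE]. ROWS is JSON, a list that holds one entry, the list of rows, each a list of 5 numbers: the shift along the world's x, y, z in mm, then the turn about the world's z in degrees, then the closure, from -1 (fully open) to 1 (shut). A call has 1 to 8 rows; each row is the pose to reach, as a shift and turn from the pose commanded when the call began; what a row does not reach only later rows make up. A row lasts 1/12 s, in which the tool goes at most 41.7 mm and 7.16 degrees, less where a joint would pass 70% of its speed; a pose out of reach is approached as far as the arm can. A call with a gripper value outside its range is refused whole. The fingers move at their own pace and stop on an object; FORCE is the grip in N (left out, the last holds). Time passes only in rows, so rows that repeat a pose let the fingers close. It gives the time, the measured TCP pose, the force, the opening and the grip force at its end, in the units of the state.
- sense(): the state, without advancing time (a new reading comes with each control period).
- capture(name): name is "scene" or "top" or "wrist"; returns (picture, depth): 384x512x3 uint8, red, green, blue; 384x512 float32, m along the optical axis (not along the pixel's ray), 0 where there is no reading.
- camera_info(name): a dict with "K" (3x3 intrinsics, pixels), "cam_to_world" (4x4, takes a point from camera to world coordinates); the wrist camera has in their place "tool_from_camera" (4x4, takes a point from camera to tool coordinates, whose origin is the TCP and whose axes are the flange's). Camera axes: x right, y down, z forward; pixel columns grow to the right and rows downward; lengths in m; the calibration is good to about 2 mm. A picture is of the moment at which its call begins: read the wrist's pose just before it. camera_info takes no time and is no camera call.
- job_done(): hands the job in; it is judged then, once.
The state is a dict: "time_s": time; "qpos": joint angles; "qvel": joint speeds; "effort": joint torques, N m; "ee_pos": TCP position; "eef_rot": TCP orientation; "contact_force": force on the tool from outside, world axes, zero at the start; "torque": the same for the moment, N m; "opening": finger opening in m; "grasp_force": force on a finger pad.
Only numpy, scipy, OpenCV 4.12 (cv2) and the standard library are available. Lean on these libraries where they do the work, as an engineer would, in place of code of your own. Each camera call takes 0.05 s, during which the arm holds its last target. There are 200 camera calls.

## Task

The empty blue parts bin lying on its side in front of the gap in the row has been knocked over. By pushing only, never lifting it off the bench, tip it back up onto its base by pushing its upper edge over, and then push it straight back into the gap between its two neighbours until its back wall is flush against the steel stop rail. Leave the two loaded bins, the bottle and the metal housing undisturbed where they are.

Things in the scene. Friction and masses are not known exactly. Their poses are not given: they have to be found in the camera images.
- bin: the toppled empty blue bin, 0.12 kg: 160 long (x), 102 wide (y), 75 high (z), walls 3, mouth at +z. The front wall (-x, paper label) is 40 high; the side walls slope from 40 up to 75 over the front 40 of length. Origin: centre of the underside. It starts on its right (-y) side: +y up, mouth to world -y and underside to +y (within 0.6 rad), origin 51 above the bench
- bin_rim (a point): the edge to push: middle of the straight part of the rim of the bin's upper side wall (20, 51, 75 mm in the bin's axes), 102 above the bench at the start. Pushed towards the underside, the bin pivots on its heel edge (heel_front to heel_rear); after some 30 degrees it falls onto its base by itself, and then stands beyond that edge
- bin_back (a point): middle of the lower edge of the bin's back wall (at 80, 0, 0 mm in the bin's axes); this edge comes to the rail. Friction on rail and fingers is high: a bin that meets the rail skewed jams on one corner, so square it first, for example by pushing its side wall near the front end (about 11 mm of push turns it 0.1 rad)
- heel_front (a point): front end of the heel edge, where the lower side wall meets the underside: the edge over which the bin tips (-80, -51, 0 mm in the bin's axes); on the bench from start to end
- heel_rear (a point): rear end of the heel edge (80, -51, 0 mm in the bin's axes)
- rail: fixed steel angle, the stop rail along the row of bins, 780 long (its y), 45 high, 4 thick. Origin: middle of its front face at bench level; its x points away from the robot, square to the face, so the face is its plane x = 0
- bin_pins: neighbour: a bin of the same make and size, upright, loaded with steel pins, 0.7 kg, its back against the rail at one side of the gap. Origin: centre of its underside, x along its length towards the rail
- bin_clips: the other neighbour: the same bin loaded with black clips, 0.5 kg, upright, back against the rail at the other side of the gap, which is about 460 wide between the two. Origin: centre of its underside
- bottle: upright grey bottle, 42 across and 110 high, at one side of the work. Origin: centre of its underside
- housing: aluminium housing with a round boss, 70 x 46 and 46 high, at the other side of the work. Origin: centre of its underside
Things that resemble listed ones, but are neither listed nor needed, are in the scene too. Leave any brown or yellow look-alike of the bin alone.

How it is judged:
By the outcome, as a careful person would: the job done as asked, in the order asked, and still so for the second after the job is handed in, with the robot touching nothing.
It also fails if it takes over 72 s, if anything falls off the work surface, if the arm or the gripper's body presses on something with over 40 N, if the wrist force passes 120 N, or if a joint passes its speed limit or range.

## Working session

There is one attempt and no reset: what is moved stays moved. The work goes in short steps, Python scripts to look and compute and a shell command to move; the robot and the scene stay as the last step left them, time stands still between calls to the robot, and variables do not carry over. Pictures are saved under pics/ and viewed, at most 10 in all, crops included, and the job is handed in when it is done.

```bash
mkdir -p pics; cat > h.py <<'E'
from workcell import *
import numpy as np, cv2
def cloud(n):
    im,d=capture(n); c=camera_info(n); K=np.array(c["K"]); T=np.array(c["cam_to_world"])
    v,u=np.mgrid[:384,:512]
    P=np.stack([(u-K[0,2])/K[0,0]*d,(v-K[1,2])/K[1,1]*d,d],-1)
    W=P@T[:3,:3].T+T[:3,3]; W[d==0]=np.nan
    return im,d,W
E
python3 - <<'E'
from h import *
for n in("top","scene"):
    im,d,W=cloud(n); cv2.imwrite(f"pics/{n}0.png",im[...,::-1]); np.savez(f"{n}0.npz",im=im,W=W)
    print(n,camera_info(n)["cam_to_world"],camera_info(n)["K"][0])
print(sense())
E
```

```text
top [[-2.90712617e-02 -9.95668032e-01  8.83177913e-02  3.98095775e-01]
 [-9.99573193e-01  2.92119935e-02  3.01119557e-04 -3.50054411e-02]
 [-2.87975386e-03 -8.82713427e-02 -9.96092303e-01  1.11178805e+00]
 [ 0.00000000e+00  0.00000000e+00  0.00000000e+00  1.00000000e+00]] [378.51338174   0.         255.82060805]
scene [[-0.18569668  0.6749295  -0.71413368  1.34633678]
 [ 0.98236516  0.11139192 -0.15016832  0.16772457]
 [-0.02180431 -0.72942581 -0.68371234  0.88715716]
 [ 0.          0.          0.          1.        ]] [398.77351237   0.         255.21081475]
{'time_s': 0.1, 'qpos': array([-1.48420008e+00,  3.26878589e-01, -1.93471794e-01,  1.05194130e+00,
       -3.60090912e-05,  1.43659700e+00]), 'qvel': array([-0.00080307, -0.00209778,  0.00160932,  0.00183197,  0.00125497,
       -0.00213808]), 'effort': array([ 1.55852526e-04, -4.44240332e+01,  2.63037908e+01,  7.87575758e-03,
       -5.29256272e-05,  5.07110386e-06]), 'ee_pos': array([ 0.12041024, -0.53614544,  0.22517989]), 'eef_rot': array([-7.47895211e-04,  9.93912071e-01,  1.10173659e-01, -2.05221983e-07]), 'contact_force': array([-4.28702194e-05,  1.17243928e-01, -1.15074155e-01]), 'torque': array([ 0.01383297,  0.07288111, -0.00211657]), 'grasp_force': 0.0, 'opening': 0.0851280466309737}
```

View pics/top0.png

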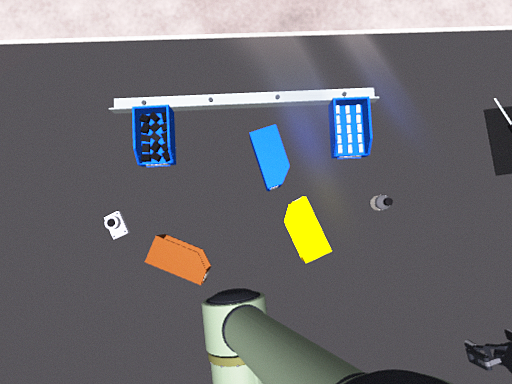

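View pics/scene0.png

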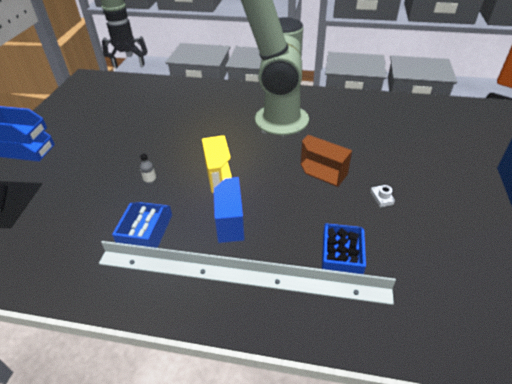

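The top view shows the blue bin on its side at about (270,157), tapered corner at the lower right (mouth right, -y). The rail runs along row ~100, clips bin at (153,135), pins bin at (351,128), yellow decoy at (308,230), bottle at (381,202), housing at (115,224). The scene view agrees.

```bash
cat >> h.py <<'E'
def blue(im,W):
    hsv=cv2.cvtColor(im,cv2.COLOR_RGB2HSV)
    return (hsv[...,0]>98)&(hsv[...,0]<125)&(hsv[...,1]>150)&(hsv[...,2]>60)&np.isfinite(W[...,2])
def rect(p):
    return cv2.boxPoints(cv2.minAreaRect((p[:,:2]*1000).astype(np.float32))).round(1)
E
python3 - <<'E'
from h import *
z=np.load("top0.npz"); im,W=z["im"],z["W"]
m=blue(im,W)
n,l,s,c=cv2.connectedComponentsWithStats(m.astype(np.uint8))
for i in range(1,n):
    if s[i,4]>150:
        p=W[l==i]; print(s[i],"z pct",np.percentile(p[:,2],[5,50,95]).round(3))
        q=p[p[:,2]>np.percentile(p[:,2],95)-.012]; print(rect(q).tolist())
        if 240<c[i][0]<300:
            h=cv2.approxPolyDP(cv2.convexHull((q[:,:2]*1000).astype(np.float32)),6,True); print("hull",h[:,0].round().tolist())
# rail
g=(W[...,2]>.035)&(W[...,2]<.055)&(im.min(-1)>120)
vv,uu=np.nonzero(g); k=(vv>80)&(vv<115)
p=W[vv[k],uu[k]]; 
ys=p[:,1]
for a in np.arange(-.35,.4,.1):
    q=p[(ys>a)&(ys<a+.05)]
    if len(q): print("rail",round(a+.025,3),q[:,0].min().round(4),q[:,0].max().round(4),len(q))
for nm,(u0,u1,v0,v1) in dict(bottle=(362,400,190,215),housing=(98,135,205,243),yellow=(275,340,190,270),brown=(140,215,228,290)).items():
    q=W[v0:v1,u0:u1].reshape(-1,3); q=q[q[:,2]>.02]; print(nm,q.min(0).round(3),q.max(0).round(3))
E
```

```text
[ 329   97   44   62 1818] z pct [0.001 0.023 0.077]
[[600.5999755859375, -256.8999938964844], [601.2999877929688, -359.8999938964844], [732.7000122070312, -358.8999938964844], [731.9000244140625, -255.89999389648438]]
[ 132  105   44   63 1635] z pct [0.002 0.035 0.077]
[[592.2999877929688, 304.3999938964844], [595.5, 200.8000030517578], [726.7999877929688, 204.89999389648438], [723.5999755859375, 308.5]]
[ 249  124   41   67 1669] z pct [0.056 0.103 0.106]
[[481.1000061035156, -64.4000015258789], [502.20001220703125, -136.5], [656.4000244140625, -91.4000015258789], [635.2999877929688, -19.299999237060547]]
hull [[654.0, -92.0], [634.0, -21.0], [483.0, -64.0], [493.0, -102.0], [536.0, -123.0]]
rail -0.325 0.6994 0.7236 19
rail -0.225 0.7354 0.7411 39
rail -0.125 0.7341 0.7396 46
rail -0.025 0.7325 0.7378 38
rail 0.075 0.7315 0.7376 45
rail 0.175 0.7296 0.7357 40
rail 0.375 0.7274 0.7329 32
bottle [ 0.416 -0.398  0.02 ] [ 0.456 -0.361  0.115]
housing [0.357 0.34  0.02 ] [0.434 0.401 0.052]
yellow [ 0.283 -0.225  0.023] [ 0.458 -0.112  0.109]
brown [0.233 0.103 0.02 ] [0.365 0.265 0.108]
```

Bin yaw is about 16°: top side 102 high and the hull matches the expected shape. bin_rim is at about (598,-109,102), and the push direction is (-0.27,0.96). Next I move above the start point with the fingers shut.

```bash
python3 -m crank '[[[240,190,0,3.5,1],[240,190,0,3.5,1],[240,190,0,3.5,1],[240,190,0,3.5,1],[240,190,0,3.5,1],[240,190,0,3.5,1],[240,190,0,3.5,1],[240,190,0,3.5,1]]]' && python3 -m crank '[[[249,199,0,0,1],[249,199,0,0,1],[249,199,0,0,1],[249,199,0,0,1],[249,199,0,0,1],[249,199,0,0,1],[249,199,0,0,1],[249,199,0,0,1]]]' && python3 -m crank '[[[0,0,-40,0,1],[0,0,-80,0,1],[0,0,-121,0,1],[0,0,-121,0,1],[0,0,-121,0,1]]]'
```

```text
time_s: 0.77
ee_pos: [0.3634, -0.343, 0.2257]
eef_rot: [-0.001, 0.99, 0.143, 0.001]
contact_force: [-0.3, -0.2, -1.0]
opening: 0.0002
grasp_force: 0.0
time_s: 1.43
ee_pos: [0.6117, -0.1446, 0.2252]
eef_rot: [-0.0, 0.99, 0.142, 0.0]
contact_force: [-0.1, -0.1, 0.3]
opening: 0.0003
grasp_force: 0.0
time_s: 1.85
ee_pos: [0.6071, -0.1467, 0.1027]
eef_rot: [-0.002, 0.99, 0.141, -0.003]
contact_force: [0.5, 0.4, 1.7]
opening: -0.0003
grasp_force: 0.0
```

```bash
python3 -m crank '[[[-3,10,0,0,1],[-6,19,0,0,1],[-8,26,1,0,1],[-10,33,6,0,1],[-12,41,11,0,1],[-12,41,11,0,1]]]' ; python3 - <<'E'
from h import *
im,d,W=cloud("scene"); cv2.imwrite("pics/s1.png",cv2.resize(im[130:290,140:340,::-1],None,fx=3,fy=3))
E
```

```text
time_s: 2.35
ee_pos: [0.5981, -0.1051, 0.1183]
eef_rot: [0.0, 0.99, 0.141, 0.001]
contact_force: [0.6, -0.3, 0.7]
opening: -0.0
grasp_force: 0.0
```

View pics/s1.png

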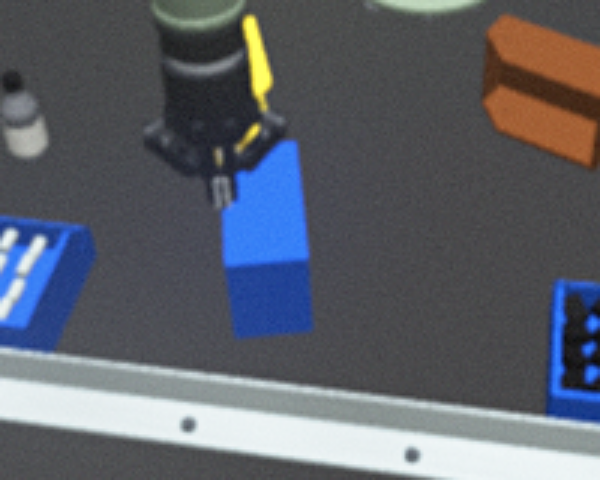

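```bash
cat >> h.py <<'E'
def bin_pts(n="scene"):
    im,d,W=cloud(n); m=blue(im,W)
    m&=(W[...,0]>.38)&(W[...,0]<.735)&(W[...,1]>-.22)&(W[...,1]<.17)
    return im,W,m,W[m]
E
python3 - <<'E'
from h import *
z=np.load("scene0.npz")
for k in (0,1):
    if k: im,W,m,p=bin_pts()
    else:
        im,W=z["im"],z["W"]; m=blue(im,W)&(W[...,0]>.38)&(W[...,0]<.735)&(W[...,1]>-.22)&(W[...,1]<.17); p=W[m]
    q=p[p[:,2]>.09]; A=np.c_[q[:,:2],np.ones(len(q))]; c=np.linalg.lstsq(A,q[:,2],rcond=None)[0]
    print(len(q),c.round(3),q.max(0).round(3),q.min(0).round(3),rect(q).tolist())
E
```

```text
1039 [-0.013 -0.002  0.109] [ 0.657 -0.02   0.107] [ 0.484 -0.12   0.09 ] [[480.20001220703125, -64.69999694824219], [501.3999938964844, -136.3000030517578], [658.7999877929688, -89.5], [637.5, -18.0]]
960 [ 0.    -0.03   0.101] [ 0.656 -0.021  0.199] [ 0.481 -0.109  0.09 ] [[477.6000061035156, -60.599998474121094], [496.3999938964844, -132.1999969482422], [656.9000244140625, -90.19999694824219], [638.2000122070312, -18.600000381469727]]
```

The finger had risen to rim level before it touched, so it slid over and the bin is unmoved. I back off, lower, and approach level until there is contact.

```bash
python3 -m crank '[[[5,-17,0,0,1],[10,-34,0,0,1],[10,-34,-22,0,1],[10,-34,-22,0,1]]]'; python3 -m crank '[[[-3,10,0,0,1],[-5,18,0,0,1],[-6,22,0,0,1],[-6,22,0,0,1]]]';python3 -m crank '[[[-1,4,0,0,1],[-1,4,0,0,1]]]';python3 -m crank '[[[-1,4,0,0,1],[-1,4,0,0,1]]]'
```

```text
time_s: 2.78
ee_pos: [0.6061, -0.1422, 0.0908]
eef_rot: [-0.001, 0.99, 0.139, -0.002]
contact_force: [-0.5, 0.2, -1.1]
opening: -0.0003
grasp_force: 0.0
time_s: 3.12
ee_pos: [0.6013, -0.117, 0.0946]
eef_rot: [-0.0, 0.99, 0.141, 0.0]
contact_force: [0.1, 0.2, -0.2]
opening: 0.0001
grasp_force: 0.0
time_s: 3.28
ee_pos: [0.6007, -0.1139, 0.0945]
eef_rot: [0.0, 0.99, 0.141, 0.0]
contact_force: [-0.0, -0.3, -0.1]
opening: -0.0002
grasp_force: 0.1
time_s: 3.45
ee_pos: [0.5995, -0.1101, 0.0942]
eef_rot: [-0.0, 0.99, 0.141, 0.0]
contact_force: [-0.2, 1.0, 1.2]
opening: 0.0005
grasp_force: 0.1
```

```bash
python3 -m crank '[[[-3,9,2,0,1],[-5,17,6,0,1],[-5,17,6,0,1]]]'; python3 - <<'E'
from h import *
im,W,m,p=bin_pts()
q=p[(p[:,2]>.085)&(p[:,2]<.135)]; A=np.c_[q[:,:2],np.ones(len(q))]; c=np.linalg.lstsq(A,q[:,2],rcond=None)[0]
print(len(q),c.round(3),q.max(0).round(3),q.min(0).round(3),rect(q).tolist())
cv2.imwrite("pics/s2.png",cv2.resize(im[130:290,140:340,::-1],None,fx=3,fy=3))
E
```

```text
time_s: 3.7
ee_pos: [0.5952, -0.0944, 0.1023]
eef_rot: [0.002, 0.99, 0.14, 0.001]
contact_force: [-1.9, -4.3, 6.8]
opening: -0.0002
grasp_force: 5.9
939 [-0.002 -0.182  0.097] [ 0.654 -0.003  0.134] [ 0.478 -0.098  0.085] [[474.1000061035156, -45.5], [496.1000061035156, -120.9000015258789], [654.5, -74.9000015258789], [632.5, 0.6000000238418579]]
```

View pics/s2.png

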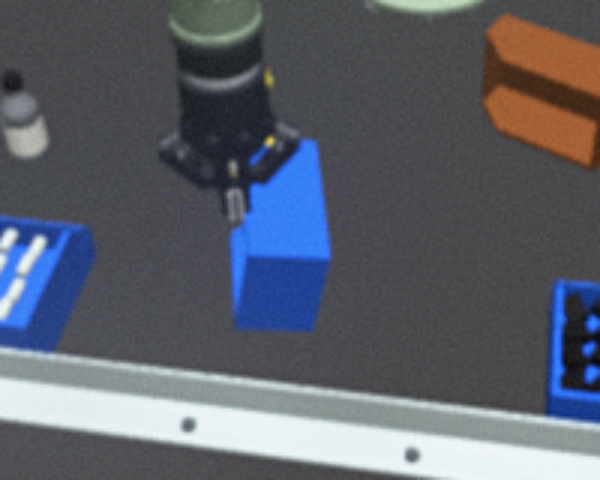

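The bin is tipping about its heel (about 10°, heel still in place). I continue along the arc.

```bash
python3 -m crank '[[[-3,10,5,0,1],[-6,20,9,0,1],[-8,29,12,0,1],[-11,38,14,0,1],[-13,46,15,0,1],[-13,46,15,0,1]]]'; python3 - <<'E'
from h import *
im,W,m,p=bin_pts()
q=p[(p[:,2]>.005)&(p[:,2]<.135)]; print(len(q),q.max(0).round(3),q.min(0).round(3))
cv2.imwrite("pics/s3.png",cv2.resize(im[130:290,140:340,::-1],None,fx=3,fy=3))
E
```

```text
time_s: 4.25
ee_pos: [0.5806, -0.0456, 0.1147]
eef_rot: [-0.001, 0.99, 0.142, -0.0]
contact_force: [-0.1, -0.6, 0.1]
opening: -0.0004
grasp_force: 0.0
1895 [0.646 0.063 0.127] [ 0.457 -0.086  0.005]
```

View pics/s3.png

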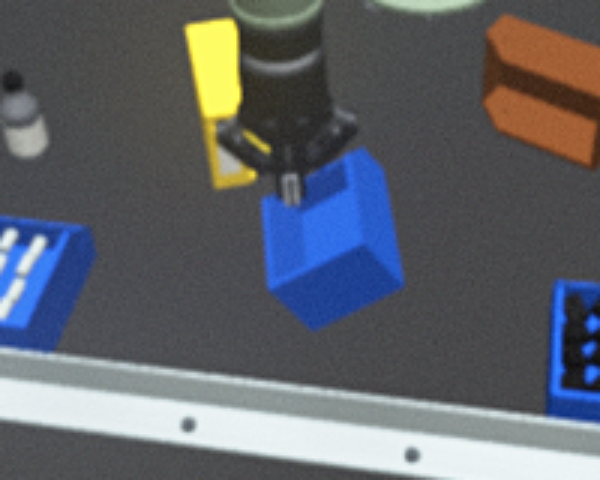

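The bin is mid-fall onto its base. I raise the tool and measure the new pose.

```bash
python3 -m crank '[[[5,-15,30,0,1],[5,-15,70,0,1],[-60,-110,110,0,1],[-90,-150,120,0,1],[-90,-180,120,0,1],[-90,-180,120,0,1],[-90,-180,120,0,1]]]'; cat >> h.py <<'E'
def pose(n="top"):
    im,W,m,p=bin_pts(n)
    q=p[(p[:,2]>.065)&(p[:,2]<.085)]; r=p[p[:,2]<.09]
    print(n,len(q),q[:,2].max().round(3),"rim",rect(q).tolist(),"all",rect(r).tolist())
    (c,s,a)=cv2.minAreaRect((q[:,:2]*1000).astype(np.float32)); print(c,s,a)
    return im
E
python3 - <<'E'
from h import *
im=pose("top"); pose("scene")
cv2.imwrite("pics/t4.png",cv2.resize(im[60:280,80:420,::-1],None,fx=2,fy=2))
E
```

```text
time_s: 4.88
ee_pos: [0.4902, -0.2304, 0.2355]
eef_rot: [0.001, 0.99, 0.14, 0.0]
contact_force: [0.3, 1.2, -0.3]
opening: -0.0002
grasp_force: 0.0
top 297 0.082 rim [[476.3999938964844, 40.0], [505.29998779296875, -57.70000076293945], [634.7999877929688, -19.299999237060547], [605.9000244140625, 78.30000305175781]] all [[446.29998779296875, 35.099998474121094], [478.29998779296875, -71.9000015258789], [652.5999755859375, -19.799999237060547], [620.5999755859375, 87.19999694824219]]
(555.5629272460938, 10.318649291992188) (135.02987670898438, 101.83517456054688) 16.486919403076172
scene 273 0.079 rim [[482.5, 42.0], [511.6000061035156, -55.5], [636.7000122070312, -18.100000381469727], [607.5999755859375, 79.4000015258789]] all [[430.79998779296875, 39.70000076293945], [463.79998779296875, -70.4000015258789], [637.2999877929688, -18.399999618530273], [604.2999877929688, 91.69999694824219]]
(559.6055908203125, 11.950263977050781) (130.59056091308594, 101.78913116455078) 16.65697479248047
```

View pics/t4.png

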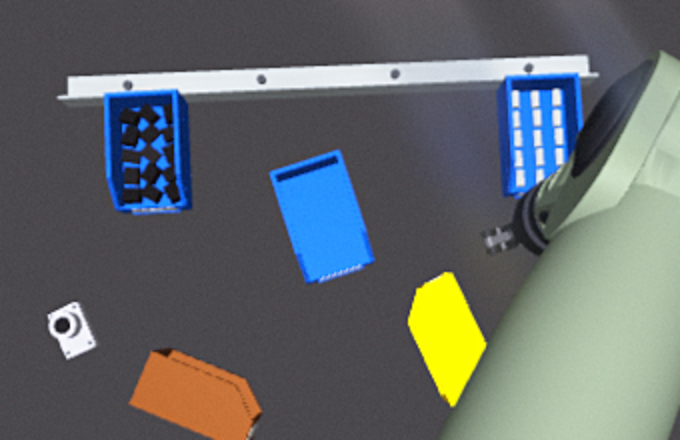

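The bin stands upright at about (545,7) mm, yaw 16.5°. The rail is at about 0.8°. To square it I push the rear end of its left wall towards -y, which also brings it nearer the gap's middle.

```bash
python3 -m crank '[[[105,290,0,-8,1],[105,290,0,-8,1],[105,290,0,-8,1],[105,290,0,-8,1],[105,290,0,-8,1],[105,290,0,-8,1],[105,290,0,-8,1],[105,290,0,-8,1]]]'; python3 -m crank '[[[0,30,0,0,1],[0,60,0,0,1],[0,60,-40,0,1],[0,60,-80,0,1],[0,60,-120,0,1],[0,60,-150,0,1],[0,60,-168,0,1],[0,60,-168,0,1]]]'; python3 -m crank '[[[1,-15,0,0,1],[3,-30,0,0,1],[4,-40,0,0,1],[5,-50,0,0,1],[5,-50,0,0,1]]]'; python3 -c '
from h import *
pose("top");pose("scene")'
```

```text
time_s: 5.65
ee_pos: [0.5972, 0.0676, 0.2341]
eef_rot: [-0.001, 0.997, 0.073, -0.0]
contact_force: [-0.0, -0.7, -0.4]
opening: -0.0003
grasp_force: 0.0
time_s: 6.32
ee_pos: [0.5921, 0.1228, 0.0614]
eef_rot: [-0.0, 0.997, 0.071, -0.005]
contact_force: [-1.3, -0.6, -0.9]
opening: 0.0006
grasp_force: 0.0
time_s: 6.73
ee_pos: [0.6028, 0.0702, 0.0683]
eef_rot: [0.0, 0.998, 0.07, 0.001]
contact_force: [-0.2, 0.3, -0.5]
opening: 0.0001
grasp_force: 0.0
top 256 0.082 rim [[477.29998779296875, 34.599998474121094], [498.8999938964844, -64.80000305175781], [629.7999877929688, -36.29999923706055], [608.0999755859375, 63.099998474121094]] all [[445.8999938964844, 31.5], [470.1000061035156, -77.69999694824219], [642.2999877929688, -39.5], [618.0999755859375, 69.69999694824219]]
(553.52587890625, -0.8547134399414062) (133.9588165283203, 101.69320678710938) 12.2941312789917
scene 201 0.083 rim [[490.29998779296875, 34.099998474121094], [511.29998779296875, -60.400001525878906], [632.2000122070312, -33.599998474121094], [611.2000122070312, 61.0]] all [[435.8999938964844, 22.799999237060547], [458.5, -79.30000305175781], [633.7000122070312, -40.400001525878906], [611.0999755859375, 61.70000076293945]]
(561.2731323242188, 0.2669105529785156) (123.81785583496094, 96.82304382324219) 12.532598495483398
```

```bash
python3 -m crank '[[[1,-8,0,0,1],[2,-16,0,0,1],[2,-24,0,0,1],[2,-24,0,0,1]]]'; python3 -c '
from h import *
pose("top")'
```

```text
time_s: 7.17
ee_pos: [0.6036, 0.0467, 0.0669]
eef_rot: [0.0, 0.998, 0.07, 0.0]
contact_force: [1.2, -0.2, 0.2]
opening: -0.0001
grasp_force: 0.0
top 255 0.081 rim [[480.3999938964844, 28.200000762939453], [489.20001220703125, -73.30000305175781], [620.4000244140625, -61.900001525878906], [611.5, 39.599998474121094]] all [[446.20001220703125, 29.399999618530273], [456.1000061035156, -81.9000015258789], [637.4000244140625, -65.69999694824219], [627.5, 45.5]]
(550.375732421875, -16.864959716796875) (131.66148376464844, 101.8788070678711) 4.983901023864746
```

```bash
python3 -m crank '[[[1,-7,0,0,1],[1,-13,0,0,1],[1,-13,0,0,1],[1,10,0,0,1],[1,40,0,0,1]]]'; python3 - <<'E'
from h import *
pose("top");pose("scene")
im,d,W=cloud("top")
g=(W[...,2]>.035)&(W[...,2]<.055)&(im.min(-1)>120)&(W[...,0]>.72); p=W[g]; q=p[(p[:,1]>-.24)&(p[:,1]<.19)]
xs,ys=[],[]
for a in np.arange(-.24,.18,.02):
    s=q[(q[:,1]>a)&(q[:,1]<a+.02)]
    if len(s): ys.append(a+.01); xs.append(s[:,0].mean())
print("rail",np.polyfit(ys,xs,1))
E
```

```text
time_s: 7.63
ee_pos: [0.6047, 0.0865, 0.0668]
eef_rot: [0.0, 0.998, 0.069, -0.0]
contact_force: [0.4, 1.1, 0.3]
opening: -0.0004
grasp_force: 0.0
top 293 0.081 rim [[478.79998779296875, 23.5], [480.70001220703125, -78.5999984741211], [614.5, -76.0], [612.5, 26.100000381469727]] all [[446.8999938964844, 26.700000762939453], [449.6000061035156, -85.19999694824219], [630.7999877929688, -80.80000305175781], [628.0999755859375, 31.0]]
(546.6279907226562, -26.246746063232422) (133.7953338623047, 102.08972930908203) 1.0960856676101685
scene 255 0.079 rim [[486.3999938964844, 23.899999618530273], [489.1000061035156, -79.30000305175781], [616.0999755859375, -75.9000015258789], [613.2999877929688, 27.399999618530273]] all [[431.79998779296875, 23.200000762939453], [434.5, -102.0999984741211], [617.5, -98.30000305175781], [614.7999877929688, 27.100000381469727]]
(551.2116088867188, -25.99018096923828) (126.97796630859375, 103.30843353271484) 1.5449602603912354
rail [-0.01137321  0.73493669]
```

Squared: yaw about 1.1° against the rail's 0.7°, and centred in the gap at y = -26. Next I go behind the front wall with the fingers partly open for a two-point push.

```bash
python3 -m crank '[[[0,0,40,0,1],[0,0,80,0,1],[0,0,125,-7,-0.3],[-60,-36,125,-7,-0.3],[-190,-113,125,-7,-0.3],[-190,-113,125,-7,-0.3],[-190,-113,125,-7,-0.3],[-190,-113,125,-7,-0.3]]]'; python3 -m crank '[[[0,0,0,0,-0.3],[0,0,0,0,-0.3],[0,0,0,0,-0.3]]]';python3 -c '
from h import *
im,d=capture("top"); cv2.imwrite("pics/t5.png",cv2.resize(im[60:280,80:420,::-1],None,fx=2,fy=2))'
```

```text
time_s: 8.45
ee_pos: [0.4229, -0.0197, 0.1917]
eef_rot: [0.0, 1.0, 0.01, 0.0]
contact_force: [-0.1, -1.3, -0.2]
opening: 0.0552
grasp_force: 0.0
time_s: 8.7
ee_pos: [0.4256, -0.0193, 0.1923]
eef_rot: [0.0, 1.0, 0.009, 0.001]
contact_force: [0.0, -0.5, -0.4]
opening: 0.0558
grasp_force: 0.0
```

View pics/t5.png

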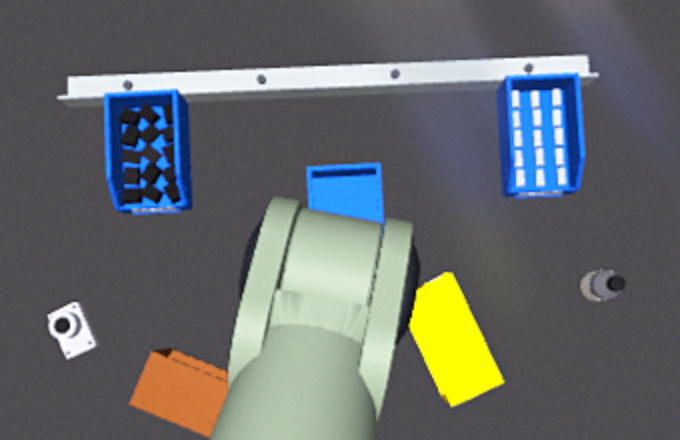

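The view shows the bin square between its neighbours, with the arm behind it and clear of the yellow bin. Down and up to the front wall next.

```bash
python3 -m crank '[[[-10,-7,-10,0,-0.3],[-10,-7,-50,0,-0.3],[-10,-7,-90,0,-0.3],[-10,-7,-125,0,-0.3],[-10,-7,-150,0,-0.3],[-10,-7,-158,0,-0.3],[-10,-7,-158,0,-0.3]]]'; python3 -m crank '[[[10,0,0,0,-0.3],[20,0,0,0,-0.3],[30,0,0,0,-0.3],[40,0.5,0,0,-0.3],[50,0.5,0,0,-0.3],[60,1,0,0,-0.3],[60,1,0,0,-0.3]]]'; python3 -c '
from h import *
pose("top"); pose("scene")'
```

```text
time_s: 9.33
ee_pos: [0.4141, -0.0249, 0.032]
eef_rot: [-0.0, 1.0, 0.011, -0.002]
contact_force: [-0.2, 0.2, 0.2]
opening: 0.0555
grasp_force: 0.0
time_s: 9.92
ee_pos: [0.4791, -0.025, 0.0351]
eef_rot: [0.0, 1.0, 0.01, 0.002]
contact_force: [1.2, -0.1, 0.4]
opening: 0.0555
grasp_force: 0.0
top 101 0.081 rim [[571.7000122070312, -73.5999984741211], [607.5, -88.69999694824219], [646.7999877929688, 4.599999904632568], [611.0999755859375, 19.700000762939453]] all [[571.7000122070312, -73.5999984741211], [621.0, -94.4000015258789], [660.4000244140625, -1.2000000476837158], [611.0999755859375, 19.700000762939453]]
(609.2634887695312, -34.50094985961914) (101.20421600341797, 38.816246032714844) 67.10382843017578
scene 281 0.08 rim [[483.5, 23.799999237060547], [486.1000061035156, -79.0], [616.7999877929688, -75.69999694824219], [614.2000122070312, 27.100000381469727]] all [[433.3999938964844, 23.5], [435.70001220703125, -101.69999694824219], [616.9000244140625, -98.30000305175781], [614.5999755859375, 26.899999618530273]]
(550.1578369140625, -25.928504943847656) (130.746826171875, 102.85299682617188) 1.437650442123413
```

```bash
python3 -c '
from h import *
im,d=capture("scene"); cv2.imwrite("pics/s6.png",cv2.resize(im[100:290,110:390,::-1],None,fx=2.8,fy=2.8))'
```

```text
(no output)
```

View pics/s6.png

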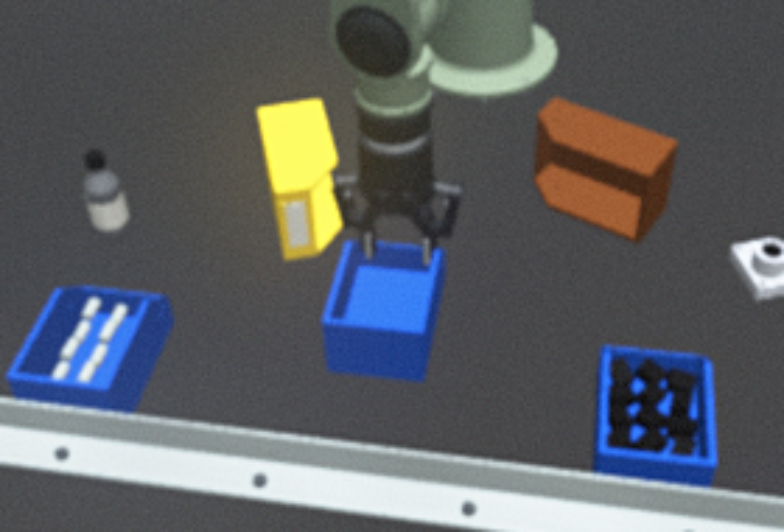

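The fingertips, at crop (370,257) and (428,262), appear in front of the front wall's inner face rather than hidden behind it. I check their depth.

```bash
python3 - <<'E'
from h import *
im,d,W=cloud("scene")
for u in (242,252,263):
    for v in range(176,206,2): print(u,v,im[v,u],(W[v,u]*1000).round())
s=sense(); print(s["ee_pos"],s["qpos"])
E
```

```text
242 176 [56 53 45] [491. -51. 115.]
242 178 [54 50 43] [489. -51. 105.]
242 180 [55 49 50] [nan nan nan]
242 182 [84 84 86] [485. -53.  85.]
242 184 [116 120 119] [490. -52.  81.]
242 186 [82 81 82] [486. -54.  69.]
242 188 [96 95 93] [486. -54.  61.]
242 190 [106 106 108] [486. -55.  52.]
242 192 [ 73  86 126] [455. -63.  14.]
242 194 [ 48  72 160] [455. -63.   5.]
242 196 [ 61 126 246] [462. -62.   3.]
242 198 [ 63 128 245] [470. -60.   2.]
242 200 [ 65 131 245] [nan nan nan]
242 202 [ 59 129 245] [488. -56.   3.]
242 204 [ 59 128 246] [498. -54.   4.]
252 176 [59 62 59] [360. -49.   0.]
252 178 [81 78 78] [369. -48.   0.]
252 180 [80 76 77] [375. -47.  -4.]
252 182 [77 81 79] [388. -44.  -1.]
252 184 [79 78 79] [401. -41.   2.]
252 186 [ 75  78 110] [406. -40.  -2.]
252 188 [ 52  88 189] [453. -30.  34.]
252 190 [ 40  63 132] [453. -31.  25.]
252 192 [ 43  69 142] [454. -31.  18.]
252 194 [ 36  61 133] [455. -31.  10.]
252 196 [ 56 110 230] [455. -31.   1.]
252 198 [ 60 129 247] [466. -29.   3.]
252 200 [ 60 131 246] [474. -27.   2.]
252 202 [ 56 125 245] [485. -25.   4.]
252 204 [ 55 124 245] [492. -24.   3.]
263 176 [49 49 51] [475.   9. 109.]
263 178 [51 55 52] [485.  11. 110.]
263 180 [47 49 54] [486.  11. 103.]
263 182 [44 42 46] [487.  11.  96.]
263 184 [47 46 49] [489.  11.  90.]
263 186 [82 88 91] [483.  10.  76.]
263 188 [93 94 97] [482.  10.  67.]
263 190 [ 94  95 104] [481.  10.  58.]
263 192 [101 110 135] [484.  10.  52.]
263 194 [ 64  95 182] [453.   4.  13.]
263 196 [ 47  99 221] [456.   5.   8.]
263 198 [ 61 130 247] [530.  18.  73.]
263 200 [ 57 129 249] [541.  20.  75.]
263 202 [ 54 123 245] [548.  22.  74.]
263 204 [ 50 113 242] [557.  23.  76.]
[ 0.47453695 -0.02440907  0.03394906] [-2.06882754e-01  4.22858636e-01 -6.26949574e-01  5.21338333e-01
 -4.49043985e-05  2.91449693e+00]
```

The fingertips sit at z≈48 with the TCP at 34, well above the quoted figure, so they passed over the 40 mm front wall without touching it. I back off, narrow the opening (which brings the tips forward), go lower and check.

```bash
python3 -m crank '[[[0,0,10,0,-0.3],[-20,0,10,0,-0.3],[-45,0,10,0,-0.3],[-65,0,10,0,0.4],[-65,0,0,0,0.4],[-65,0,-8,0,0.4],[-65,0,-14,0,0.4],[-65,0,-14,0,0.4]]]'; python3 - <<'E'
from h import *
im,d,W=cloud("scene"); s=sense(); print(s["ee_pos"],s["contact_force"],s["opening"])
# gripper points: above/around TCP, grey/dark
g=(abs(W[...,0]-s["ee_pos"][0])<.05)&(abs(W[...,1]-s["ee_pos"][1])<.09)&(W[...,2]>.008)&~blue(im,W)
for a in np.arange(.01,.12,.01):
    q=W[g&(W[...,2]>a)&(W[...,2]<a+.01)]
    if len(q): print(a.round(3),len(q),(q.min(0)*1000).round(),(q.max(0)*1000).round())
cv2.imwrite("pics/s7.png",cv2.resize(im[130:260,180:320,::-1],None,fx=4,fy=4))
pose("scene")
E
```

```text
time_s: 10.78
ee_pos: [0.4097, -0.0245, 0.0189]
eef_rot: [-0.0, 1.0, 0.01, -0.001]
contact_force: [0.7, 0.7, 0.3]
opening: 0.0258
grasp_force: 0.0
[ 0.40992149 -0.02449524  0.01927609] [ 0.84055042  0.91992972 -0.96604885] 0.025462782616950015
0.02 4 [402. -37.  26.] [420.  -4.  29.]
0.03 30 [400. -71.  30.] [456.  14.  40.]
0.04 32 [395. -55.  40.] [456.  18.  50.]
0.05 24 [414. -50.  50.] [423.   2.  60.]
0.06 25 [403. -61.  60.] [424.  15.  70.]
0.07 70 [397. -69.  70.] [426.  21.  80.]
0.08 52 [398. -74.  80.] [427.  28.  90.]
0.09 68 [ 388. -114.   90.] [430.  31. 100.]
0.1 70 [ 391. -111.  100.] [428.  36. 110.]
0.11 85 [398. -89. 110.] [430.  40. 120.]
scene 279 0.079 rim [[490.29998779296875, 23.899999618530273], [492.8999938964844, -78.5999984741211], [616.7999877929688, -75.5], [614.2000122070312, 27.100000381469727]] all [[433.5, 22.700000762939453], [436.70001220703125, -102.80000305175781], [618.2000122070312, -98.30000305175781], [615.0999755859375, 27.200000762939453]]
(553.56201171875, -25.753253936767578) (123.96605682373047, 102.5531005859375) 1.4399036169052124
```

View pics/s7.png

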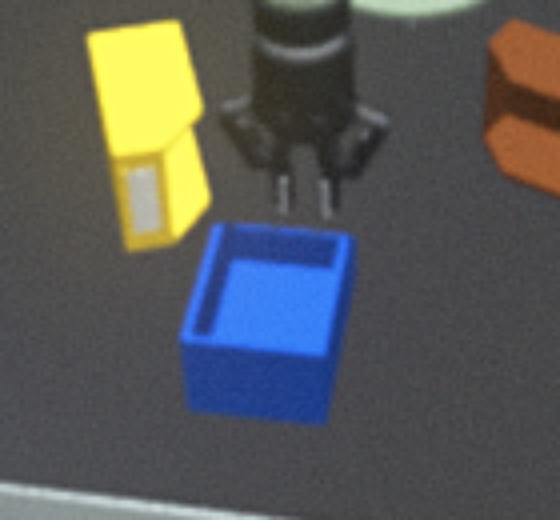

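The tips now show at z≈25, in front of the wall and clear of everything. I lower a little more and push.

```bash
python3 -m crank '[[[5,-1,-6,0,0.4],[15,-1,-6,0,0.4],[25,-1,-6,0,0.4],[32,-1,-6,0,0.4],[40,-1,-6,0,0.4],[48,-1,-6,0,0.4],[56,-1,-6,0,0.4],[64,-1,-6,0,0.4]]]'; python3 -c '
from h import *
pose("scene")'
```

```text
time_s: 11.55
ee_pos: [0.4747, -0.0254, 0.0138]
eef_rot: [-0.0, 1.0, 0.01, 0.0]
contact_force: [-0.1, -0.0, -0.4]
opening: 0.0256
grasp_force: 0.3
scene 301 0.078 rim [[513.9000244140625, 24.399999618530273], [515.5, -78.69999694824219], [648.5, -76.69999694824219], [647.0, 26.399999618530273]] all [[460.6000061035156, 23.299999237060547], [462.79998779296875, -101.80000305175781], [650.2999877929688, -98.5], [648.0, 26.700000762939453]]
(581.230712890625, -26.18178939819336) (133.04251098632812, 103.12158966064453) 0.8664669990539551
```

```bash
python3 -m crank '[[[9,0,0,0,0.4],[18,0,0,0,0.4],[27,0,0,0,0.4],[36,0.5,0,0,0.4],[45,0.5,0,0,0.4],[54,0.5,0,0,0.4],[62,1,0,0,0.4],[68,1,0,0,0.4]]]'; python3 - <<'E'
from h import *
pose("scene")
im,d,W=cloud("scene")
g=(W[...,2]>.012)&(W[...,2]<.05)&(im.min(-1)>90)&(W[...,0]>.70)&(W[...,0]<.78)
p=W[g]
for a in np.arange(-.2,.2,.05):
    q=p[(p[:,1]>a)&(p[:,1]<a+.05)]; print(a.round(2),len(q),np.percentile(q[:,0],[2,50,98]).round(4) if len(q) else "")
E
```

```text
time_s: 12.27
ee_pos: [0.5433, -0.0245, 0.0138]
eef_rot: [0.0, 1.0, 0.01, 0.0]
contact_force: [-1.3, 0.4, 1.3]
opening: 0.0253
grasp_force: 0.9
scene 331 0.078 rim [[589.2000122070312, 26.100000381469727], [590.4000244140625, -77.0], [717.5999755859375, -75.5], [716.4000244140625, 27.700000762939453]] all [[528.7999877929688, 24.0], [531.4000244140625, -101.5999984741211], [719.0999755859375, -97.80000305175781], [716.5, 27.799999237060547]]
(653.4008178710938, -24.682750701904297) (127.22869873046875, 103.15332794189453) 0.7044723033905029
-0.2 148 [0.7342 0.7383 0.7406]
-0.15 145 [0.7345 0.7375 0.7399]
-0.1 160 [0.7154 0.7368 0.7392]
-0.05 168 [0.7142 0.736  0.7384]
-0.0 166 [0.7319 0.7356 0.7378]
0.05 166 [0.731  0.7348 0.7369]
0.1 167 [0.7299 0.7341 0.7362]
0.15 177 [0.7292 0.7335 0.7359]
```

Yaw matches the rail and about 16 mm remain. I close in gently and watch the force.

```bash
python3 -m crank '[[[6,0,0,0,0.4],[11,0,0,0,0.4],[13,0,0,0,0.4],[13,0,0,0,0.4]]]';  for i in 1 2; do python3 -m crank '[[[2,0,0,0,0.4],[2,0,0,0,0.4],[2,0,0,0,0.4]]]' | grep -E "ee_pos|contact"; done
```

```text
time_s: 12.7
ee_pos: [0.5557, -0.0246, 0.0139]
eef_rot: [0.0, 1.0, 0.01, 0.0]
contact_force: [0.6, -0.2, 0.4]
opening: 0.0255
grasp_force: 0.0
ee_pos: [0.557, -0.0245, 0.0138]
contact_force: [-0.2, 0.2, -0.5]
ee_pos: [0.559, -0.0245, 0.0138]
contact_force: [-0.5, 0.1, 0.1]
```

```bash
 python3 -m crank '[[[2,0,0,0,0.4],[2,0,0,0,0.4],[2,0,0,0,0.4]]]' | grep -E "ee_pos|contact";  python3 -m crank '[[[1.5,0,0,0,0.4],[1.5,0,0,0,0.4],[1.5,0,0,0,0.4]]]' | grep -E "ee_pos|contact"; python3 -c '
from h import *
pose("scene")'
```

```text
ee_pos: [0.5612, -0.0245, 0.0138]
contact_force: [-0.9, 0.5, -0.6]
ee_pos: [0.5617, -0.0245, 0.0137]
contact_force: [-3.2, -0.2, 2.0]
scene 347 0.078 rim [[604.7000122070312, 25.700000762939453], [605.5999755859375, -77.0999984741211], [735.2999877929688, -75.80000305175781], [734.2999877929688, 26.899999618530273]] all [[547.7999877929688, 23.600000381469727], [550.7999877929688, -102.5], [736.5, -98.0999984741211], [733.4000244140625, 28.100000381469727]]
(669.9700317382812, -25.08108139038086) (129.6292724609375, 102.75093078613281) 0.5393128991127014
```

Contact with the rail. I press slightly more to seat it square, then release.

```bash
 for i in 1 2; do python3 -m crank '[[[1.5,0,0,0,0.4],[1.5,0,0,0,0.4],[1.5,0,0,0,0.4]]]' | grep -E "ee_pos|contact"; done; python3 -m crank '[[[-1,0,0,0,0.4],[-3,0,0,0,0.4],[-10,0,0,0,0.4],[-30,0,0,0,0.4],[-60,0,0,0,0.4],[-90,0,0,0,0.4],[-90,0,30,0,0.4],[-90,0,60,0,0.4]]]'; python3 -m crank '[[[0,0,40,0,0.4],[0,0,80,0,0.4],[-30,0,120,0,0.4],[-60,0,150,0,0.4],[-60,0,150,0,0.4],[-60,0,150,0,0.4]]]'; python3 - <<'E'
from h import *
pose("scene"); im=pose("top")
im2,_=capture("scene")
cv2.imwrite("pics/f8.png",np.hstack([cv2.resize(im[70:270,80:420],None,fx=1.17,fy=1.17)[:234],cv2.resize(im2[150:310,80:380],None,fx=1.3,fy=1.4625)[:234]])[...,::-1])
E
```

```text
ee_pos: [0.5617, -0.0245, 0.0135]
contact_force: [-6.9, 0.0, 5.1]
ee_pos: [0.5617, -0.0245, 0.0133]
contact_force: [-10.8, -0.6, 8.2]
time_s: 14.92
ee_pos: [0.4704, -0.0236, 0.0724]
eef_rot: [-0.001, 1.0, 0.01, -0.003]
contact_force: [1.4, 0.5, 0.1]
opening: 0.0258
grasp_force: 0.0
time_s: 15.42
ee_pos: [0.4161, -0.0248, 0.2263]
eef_rot: [0.001, 1.0, 0.01, 0.003]
contact_force: [-0.0, -0.4, -0.9]
opening: 0.0259
grasp_force: 0.0
scene 349 0.079 rim [[604.4000244140625, 25.600000381469727], [605.5999755859375, -77.5999984741211], [735.2999877929688, -76.0], [734.0, 27.200000762939453]] all [[557.7999877929688, 23.899999618530273], [560.2999877929688, -101.30000305175781], [736.5, -97.80000305175781], [734.0, 27.5]]
(669.8408203125, -25.199573516845703) (129.70083618164062, 103.24039459228516) 0.7101380825042725
top 264 0.08 rim [[600.0, 24.200000762939453], [601.5999755859375, -77.80000305175781], [732.7999877929688, -75.69999694824219], [731.0999755859375, 26.299999237060547]] all [[568.7000122070312, 28.100000381469727], [570.7000122070312, -83.5999984741211], [733.4000244140625, -80.69999694824219], [731.4000244140625, 31.0]]
(666.3939208984375, -25.747730255126953) (131.16336059570312, 102.04503631591797) 0.9267145395278931
```

View pics/f8.png

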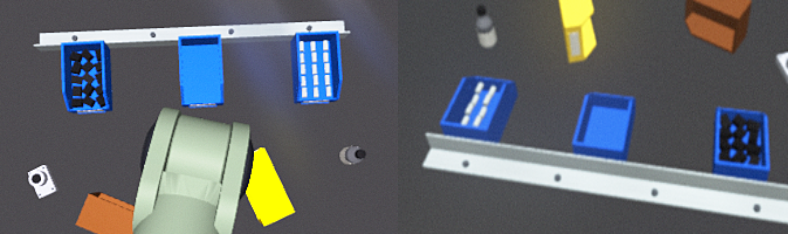

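The bin is upright and square, flush on the rail and centred between its neighbours. The other objects are where they were.

```bash
python3 -c '
from workcell import *
print(job_done())'
```

```text
the job is handed in; nothing more can be done
None
```

The blue bin was tipped upright by pushing only, squared, and pushed back against the stop rail. In the last camera views it stands flush with the rail, centred in the gap, and the two loaded bins, bottle and housing look undisturbed; the job was handed in at about 15.6 s.

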